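# Fetch a print from the carousel and weigh it

## Robot

A 6-joint arm with a two-finger parallel gripper is mounted at the origin on the work surface. World frame = base frame: x ahead of the robot, y to its left, z up, the work surface at z = 0. Lengths are in m, angles in rad, forces in N, time in s.
With the tool pointing down it reaches from about 0.3 to 0.875 m from the base axis. Payload 6.4 kg.
Tool frame: the origin (TCP) lies on the centre line of the jaws, within the pads' length; the fingertips stand 22 mm ahead of it and the grasp point (between the pads) lies 3 mm ahead of it (bot.tip_reach is the distance from the TCP to the fingertips, in m); x points along the fingers, z is the direction in which the jaws open and shut, and the axes are right-handed (so a half turn about x gives the same grasp; the last joint's range is limited). The gripper opens to 88 mm and grips with 3 to 60 N. Pads are 18 mm wide; open, the fingers measure 123 mm over their backs; the gripper's body (75 mm by 187 mm) begins 45 mm behind the grasp point.
Start: joints at [-1.454, 0.181, 1.607, -0, 1.354, -0.206], TCP at [0.182, -0.545, 0.261] pointing down, gripper open.
Joint ranges: [-2.99, 2.99], [-0.89, 2.07], [0.3, 2.58], [-1.14, 4.28], [0, 2.63], [-3.12, 3.12]. Speed limits (rad/s): [2.57, 2.57, 3.01, 3.14, 3.14, 3.14].

## Interface

Orientations are given as [roll, pitch, yaw] about the fixed x, y, z axes, in that order (R = Rz(yaw) Ry(pitch) Rx(roll)).
In Python, from bench import sensors, cams, workorder, bot gives the robot as it stands.
- The arm moves only by the tool carry_out, never from a script. Its argument "plan" is a list of rows, each an object of numbers: "wx", "wy", "wz": the turn, a rotation vector about the tool's x, y, z scaled (see below); "x", "y", "z": the shift along the tool's x, y, z scaled (see below); "fingers": the gripper's target within -1 to 1 (shut at 1, half-way at 0, fully open at -1). A call has 1 to 12 rows; each row shifts and turns the commanded pose from where the row before left it, along the tool's axes as they then stand; what a row does not reach is not made up. The controller multiplies each number of a shift by 0.08 m and each number of a turn by 1.5 rad. A row lasts 1/8 s, in which the tool goes at most 62.5 mm and 10.7 degrees, less where a joint would pass 70% of its speed; a pose out of reach is approached as far as the arm can. A call with a number of a shift or a turn outside -1 to 1 is refused whole. A call with a gripper value outside its range is refused whole. The fingers move at their own pace and stop on an object; "grip_force" is the grip in N (left out, the last holds). Time passes only in rows, so rows that do not move let the fingers close. It gives the time, the measured TCP pose, the force and the opening at its end, in the units of the state.
- sensors.read_state(): the state, without advancing time (a new reading comes with each control period).
- cams.grab_frame(name): name is "scene" or "side" or "wrist"; returns the picture (480x640x3 uint8, red, green, blue); there is no depth.
- cams.get_calibration(name): a dict with "camera_matrix" (3x3 intrinsics, pixels), "distortion" ([k1, k2, p1, p2, k3] as OpenCV has them; the pictures are not rectified), "camera_from_world" (4x4, takes a point from world to camera coordinates). Camera axes: x right, y down, z forward; pixel columns grow to the right and rows downward; lengths in m; the calibration is good to about 2 mm. A picture is of the moment at which its call begins: read the wrist's pose just before it. get_calibration takes no time and is no camera call; for the wrist camera it gives the pose at the moment of the call.
- workorder.sign_off(): hands the job in, once; it reports no verdict.
The state is a dict: "time_s": time; "joints": joint angles; "dq": joint speeds; "joint_torque": joint torques, N m; "eef_pos": TCP position; "ee_rot": TCP orientation; "wrist_force": force on the tool from outside, world axes, zero at the start; "wrist_torque": the same for the moment, N m; "gripper_width": finger opening in m.
Only numpy, scipy, OpenCV 4.12 (cv2) and the standard library are available. Lean on these libraries where they do the work, as an engineer would, in place of code of your own. Each camera call takes 0.05 s, during which the arm holds its last target.

## Task

Turn the parts carousel until the yellow twisted vase stands at the red pick-up mark in the open front of the dust cover, and let it come to rest there. Then lift the vase out of its pocket and set it down gently, not dropped, standing upright near the middle of the scale's round pan. Leave the other prints in their pockets and do not disturb the things lying on the desk.

Things in the scene. Friction and masses are not known exactly. Their poses are not given: they have to be found in the camera images.
- yellow_vase: the wanted print: yellow, twisted, about cylindrical, 70 mm tall, 29 mm across (grip any side), on a round foot 34 mm across and 4 mm thick; about 35 g. Origin: centre of its underside, z up. It stands in one of six pockets of the carousel, on a circle of radius 100 mm about the hub; each pocket is a hexagonal fence 6 mm high and 38 mm across the flats inside, its floor 34 mm above the desk.
- carousel (a joint): turning angle of the carousel's rotor (a white disc 280 mm across) since the start, rad, positive anticlockwise seen from above; it turns freely both ways without detents, has a little friction (about 0.06 N m) and stays where it is left. The six prints ride on it.
- knob_grip (a point): centre of the black round knob on the rotor's hub, on the turning axis, above the cover: 42 mm diameter, 38 mm tall, its underside 135 mm and its top 173 mm above the desk; this point is 155 mm above the desk. Grip it from above at any angle and twist; it turns the rotor one to one.
- pickup (a point): the pick-up place, fixed to the grey base: 100 mm from the hub towards the middle of the open front, at pocket-floor height (34 mm above the desk). A red mark on the base's rim lies 49 mm further out on the same line. The clear, 3 mm dust cover (underside 120 mm above the desk, 300 mm across) covers all but 62 degrees either side of this line, so a print is taken out upwards only here.
- pan (a point): centre of the top of the scale's round steel pan: 110 mm diameter, 44 mm above the desk, rigid. The scale's white housing is 170 x 130 mm and 32 mm high, fixed to the desk.
- white_vase: white print of the same twisted shape and size as the yellow one. Stands in a pocket of the carousel; leave it there. Origin: centre of its underside.
- blue_vase: blue print of the same twisted shape and size as the yellow one. Stands in a pocket of the carousel; leave it there. Origin: centre of its underside.
- green_print: green waisted print, 65 mm tall, foot 34 mm across. Stands in a pocket of the carousel; leave it there. Origin: centre of its underside.
- black_print: black knob-shaped print, 58 mm tall, foot 34 mm across. Stands in a pocket of the carousel; leave it there. Origin: centre of its underside.
- red_print: red pointed print, 62 mm tall, foot 34 mm across. Stands in a pocket of the carousel; leave it there. Origin: centre of its underside.
- scraper: bystander: spatula-like print scraper lying on the desk, 200 mm long.
- caliper: bystander: steel caliper lying flat, 200 mm long, 12 mm high. Origin at its middle.
- cleaner: bystander: closed bottle of cleaner standing on the desk, 56 mm diameter, 140 mm tall. Origin: centre of its underside.
- collar: bystander: green printed collar, 60 mm across, 25 mm high, flat on the desk. Origin: centre of its underside.

How it is judged:
On the way, in this order (a step that is already met when the one before it is completed fails the run):
1. the yellow vase, in its pocket, rests at the pick-up mark (within 18 mm) (horizontal distance between yellow_vase and pickup below 0.018 m and height (world z) of yellow_vase below 0.042 m and linear speed of yellow_vase below 0.02 m/s), for 0.3 s.
2. the vase is lifted out of its pocket by the fingers (height (world z) of yellow_vase above 0.06 m and contact force between the fingers and yellow_vase above 0.3 N), for 0.1 s.
At the end, for the whole second after the job is handed in: The yellow vase stands upright (within 0.1 rad) and at rest on the scale's pan, its foot on the steel and within 30 mm of the pan's centre; the carousel is at rest with the other five prints standing in their pockets; the desk things are where they were (horizontal distance between yellow_vase and pan below 0.03 m and z of yellow_vase in the frame of pan between -0.005 and 0.006 m and angle between yellow_vase's own z axis and vertical below 0.1 rad and linear speed of yellow_vase below 0.02 m/s and velocity of joint carousel between -0.05 and 0.05 rad/s and angle between each of white_vase, blue_vase, green_print, black_print, red_print's own z axis and vertical below 0.15 rad and height (world z) of each of white_vase, blue_vase, green_print, black_print, red_print below 0.042 m and horizontal distance between each of white_vase, blue_vase, green_print, black_print, red_print and knob_grip below 0.115 m); the robot touches nothing.
It fails at once if the yellow vase is dropped (falls faster than 0.6 m/s out of the fingers) (contact force between the fingers and yellow_vase below 0.01 N and linear speed of yellow_vase above 0.6 m/s).
It fails at once if another print is knocked over or taken out of its pocket (angle between any of white_vase, blue_vase, green_print, black_print, red_print's own z axis and vertical above 0.4 rad or height (world z) of any of white_vase, blue_vase, green_print, black_print, red_print above 0.055 m).
It fails at once if a thing lying on the desk is moved more than 30 mm (distance of any of scraper, caliper, cleaner, collar from where it was at the start of the episode above 0.03 m).
It also fails if it takes over 70 s, if anything falls off the work surface, if the arm or the gripper's body presses on something with over 40 N, if the wrist force passes 120 N, or if a joint passes its speed limit or range.

## Working session

There is one attempt and no reset: what is moved stays moved. The work goes in short steps, Python scripts to look and compute and a tool call to move; the robot and the scene stay as the last step left them, time stands still between calls to the robot, and variables do not carry over. Pictures are saved under pics/ and viewed, and the job is handed in when it is done.

Besides the shell and the picture viewer there is one more tool, called after ">>>" by a JSON object that holds its "op" and its "data", one argument or row to a line. carry_out: Moves the arm, as the interface text tells. Shifts and turns lie within -1 to 1; 1 stands for 0.08 m of shift or 1.5 rad of turn. Its arguments: {"type":"object","properties":{"plan":{"type":"array"},"grip_force":{"type":"number"}},"required":["plan"]}

```bash
mkdir -p pics; ls
python3 - <<'E'
from bench import sensors,cams,bot
import cv2
print(sensors.read_state()); print(bot.tip_reach)
for n in("scene","side","wrist"):
    c=cams.get_calibration(n); print(n,c)
    cv2.imwrite(f"pics/{n}0.png",cams.grab_frame(n)[:,:,::-1])
E
```

```text
pics
{'time_s': 0.0, 'joints': array([-1.45432621e+00,  1.81530835e-01,  1.60802114e+00,  2.27688404e-05,
        1.35379555e+00, -2.06292269e-01]), 'dq': array([ 0.00185636, -0.00034139, -0.00022298, -0.00014965, -0.00031872,
        0.00115917]), 'joint_torque': array([ 3.42529365e-04, -4.33858216e+01, -3.41850507e+01,  7.02419411e-02,
        3.84484953e-02, -1.18360713e-04]), 'eef_pos': array([ 0.1823499 , -0.54478701,  0.2598095 ]), 'ee_rot': array([2.92263566, 1.56904131, 1.6745968 ]), 'wrist_force': array([ 0.14993254, -0.91483756, -0.4575527 ]), 'wrist_torque': array([-0.00864767,  0.04160214, -0.00556098]), 'gripper_width': 0.08814293979980871}
0.022
scene {'camera_matrix': array([[486.90451051,   0.        , 306.20487339],
       [  0.        , 486.90451051, 237.95700323],
       [  0.        ,   0.        ,   1.        ]]), 'distortion': array([-0.05176183,  0.        ,  0.        ,  0.        ,  0.        ]), 'camera_from_world': array([[-0.13624393,  0.99055503, -0.01543741,  0.08747735],
       [ 0.5526399 ,  0.06306047, -0.831031  , -0.22918251],
       [-0.82220845, -
[... 468 characters left out ...]
9,  0.51434538, -0.80596819,  0.28720758],
       [ 0.36309773, -0.71995189, -0.5914637 ,  1.1725541 ],
       [ 0.        ,  0.        ,  0.        ,  1.        ]])}
wrist {'camera_matrix': array([[363.24395884,   0.        , 323.67541816],
       [  0.        , 363.24395884, 237.17914583],
       [  0.        ,   0.        ,   1.        ]]), 'distortion': array([-0.04885723,  0.        ,  0.        ,  0.        ,  0.        ]), 'camera_from_world': array([[ 0.3161696 , -0.94869966, -0.00239528, -0.57305093],
       [-0.8987115 , -0.30031709,  0.3195736 , -0.04490508],
       [-0.30389871, -0.09888679, -0.94755843,  0.39135166],
       [ 0.        ,  0.        ,  0.        ,  1.        ]])}
```

View pics/scene0.png

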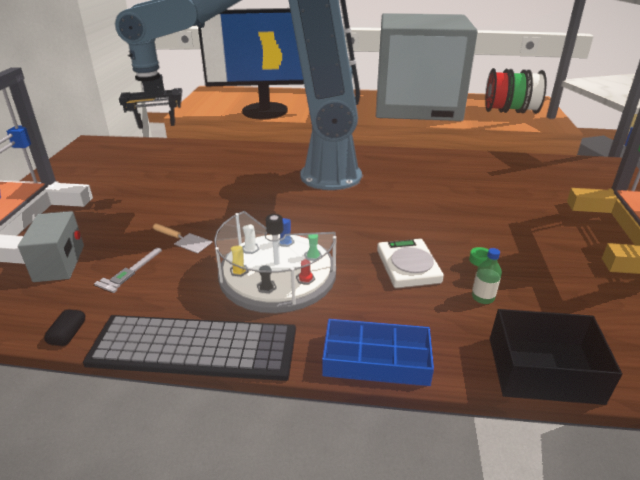

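View pics/side0.png

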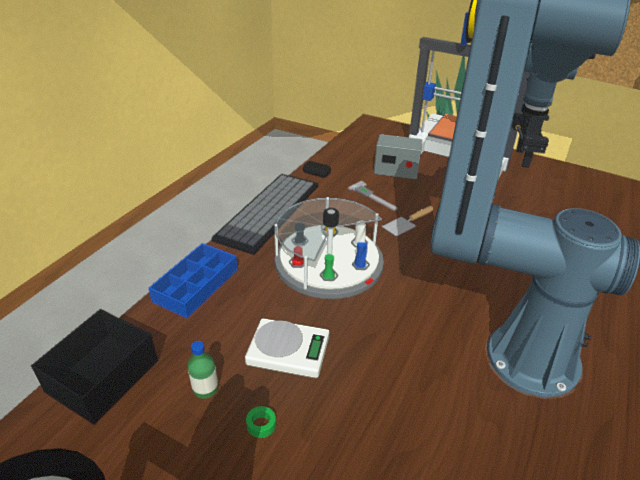

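View pics/wrist0.png

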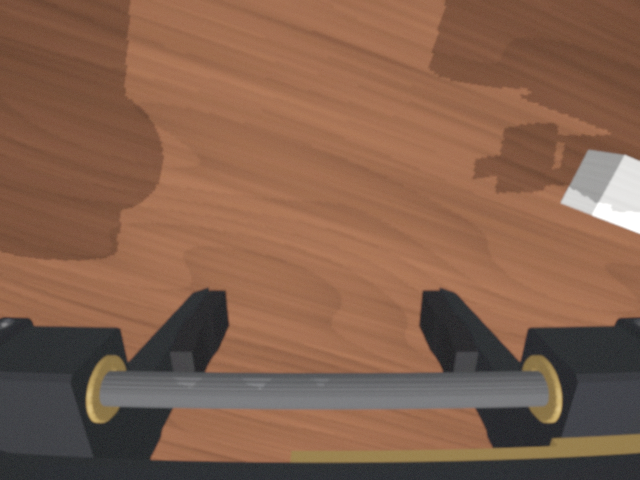

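The scene picture shows the yellow vase at about (237,260), the knob at (275,225) and the pan at (412,260). In the side picture the red mark is at about (368,281), so the open front faces the robot. I'll zoom in on both.

```bash
cat > h.py <<'E'
import numpy as np, cv2
from bench import sensors,cams,bot
def ray(c,uv):
    K=c["camera_matrix"];D=c["distortion"];T=c["camera_from_world"]
    p=cv2.undistortPoints(np.array([[uv]],float),K,D)[0,0]
    R=T[:3,:3];t=T[:3,3]
    return -R.T@t, R.T@np.array([p[0],p[1],1])
def px2w(c,uv,z):
    o,d=ray(c,uv); return o+d*(z-o[2])/d[2]
def w2px(c,P):
    T=c["camera_from_world"]
    q,_=cv2.projectPoints(np.array(P,float).reshape(-1,3),cv2.Rodrigues(T[:3,:3])[0],T[:3,3],c["camera_matrix"],c["distortion"]); return q[:,0]
def crop(img,x0,y0,x1,y1,s,fn):
    cv2.imwrite(fn,cv2.resize(img[y0:y1,x0:x1],None,fx=s,fy=s,interpolation=cv2.INTER_CUBIC))
E
python3 - <<'E'
from h import *
a=cv2.imread("pics/scene0.png");b=cv2.imread("pics/side0.png")
crop(a,205,205,345,310,5,"pics/sc_car.png"); crop(b,265,190,395,300,5,"pics/si_car.png")
crop(a,370,230,450,290,7,"pics/sc_pan.png"); crop(b,240,310,335,385,7,"pics/si_pan.png")
E
```

```text
(no output)
```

View pics/sc_car.png

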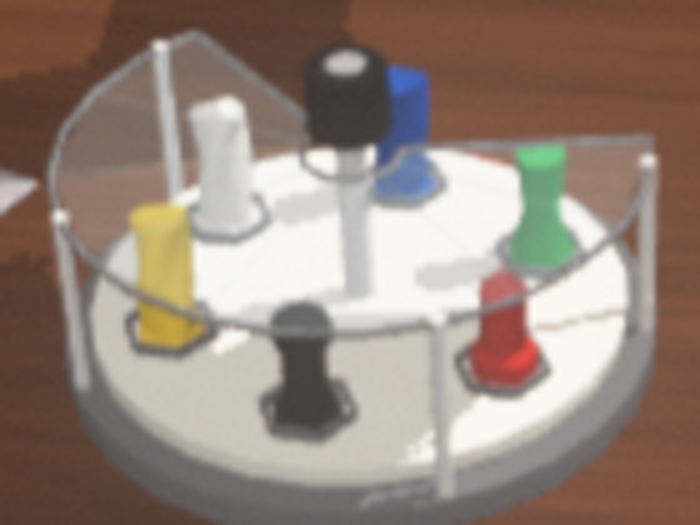

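View pics/si_car.png

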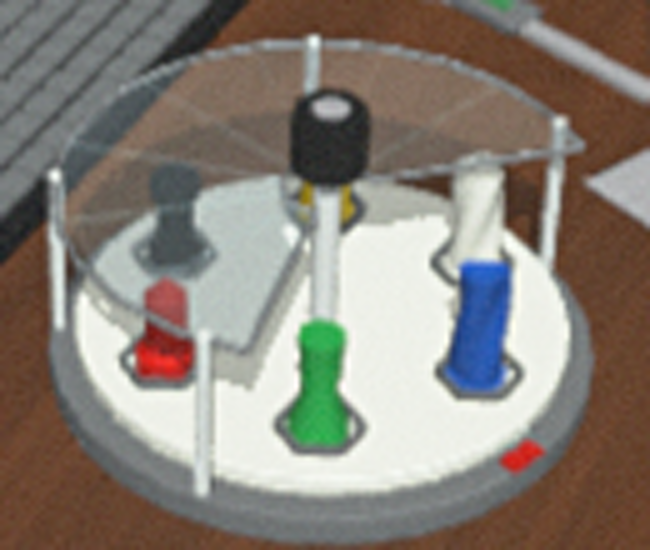

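View pics/sc_pan.png

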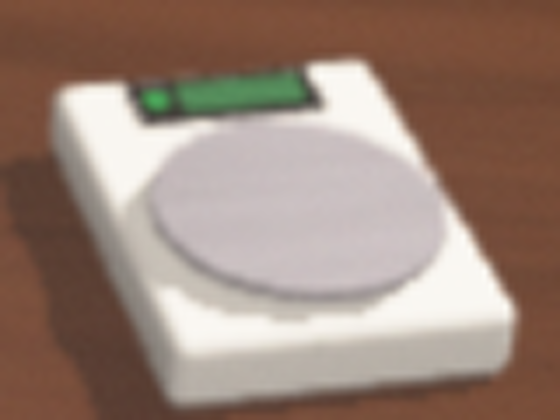

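View pics/si_pan.png

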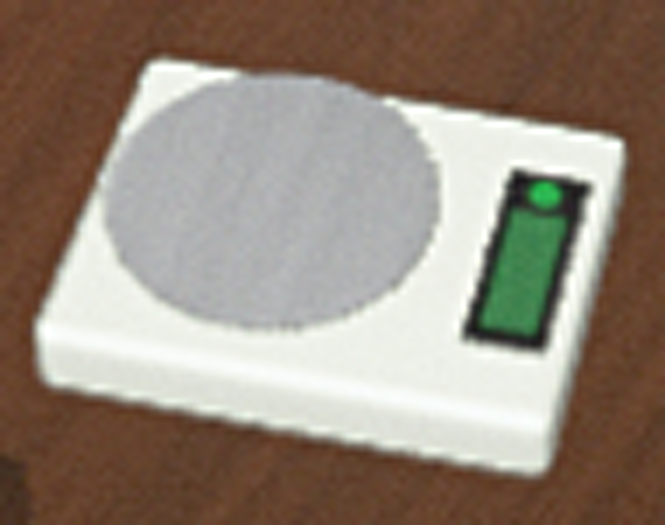

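Run:
```python
from h import *
S=cams.get_calibration("scene");I=cams.get_calibration("side")
f=lambda x,y,s,x0,y0:((x+.5)/s-.5+x0,(y+.5)/s-.5+y0)
np.set_printoptions(precision=4,suppress=True)
sc=lambda x,y,z:px2w(S,f(x,y,5,205,205),z)
si=lambda x,y,z:px2w(I,f(x,y,5,265,190),z)
k1=sc(347,64,.173);k2=si(331,107,.173)
print("knob",k1,k2)
for z in(.02,.025,.03): print("mark",si(522,457,z), np.linalg.norm((si(522,457,z)-k2)[:2]))
print("pan",px2w(S,f(298,211,7,370,230),.044),px2w(I,f(272,202,7,240,310),.044))
# pocket centres
sp=dict(yellow=(168,330),black=(308,400),red=(504,365),green=(538,245),blue=(407,182),white=(229,218))
ip=dict(red=(165,360),green=(321,426),blue=(479,373),white=(474,258),black=(175,250))
k=(k1+k2)/2
for n,p in sp.items():
    w=sc(*p,.037);d=(w-k)[:2];print(n,w,np.linalg.norm(d),np.degrees(np.arctan2(d[1],d[0])))
for n,p in ip.items():
    w=si(*p,.037);d=(w-k)[:2];print('side',n,w,np.linalg.norm(d),np.degrees(np.arctan2(d[1],d[0])))
d=(si(522,457,.025)-k)[:2];print("mark ang",np.degrees(np.arctan2(d[1],d[0])))
# fit disk edge: overlay
for nm,c in(("scene",S),("side",I)):
    im=cv2.imread(f"pics/{nm}0.png")
    for r,z in((.14,.034),(.021,.173),(.15,.12)):
        for t in np.linspace(0,2*np.pi,120):
            u=w2px(c,[k[0]+r*np.cos(t),k[1]+r*np.sin(t),z])[0]
            im[int(round(u[1])),int(round(u[0]))]=(255,0,255)
    for t in np.linspace(0,2*np.pi,120):
            u=w2px(c,[px2w(S,f(298,211,7,370,230),.044)[0]+.055*np.cos(t),px2w(S,f(298,211,7,370,230),.044)[1]+.055*np.sin(t),.044])[0]
            im[int(round(u[1])),int(round(u[0]))]=(255,0,255)
    if nm=="scene":crop(im,205,205,445,310,3.3,"pics/ov_sc.png")
    else:crop(im,240,190,400,385,3,"pics/ov_si.png")
```

```text
knob [ 0.5933 -0.0836  0.173 ] [ 0.592  -0.0896  0.173 ]
mark [ 0.4485 -0.0461  0.02  ] 0.14993083302128185
mark [ 0.4466 -0.0406  0.025 ] 0.15341946911189003
mark [ 0.4447 -0.0351  0.03  ] 0.15704544764867806
pan [0.5524 0.2646 0.044 ] [0.5414 0.2665 0.044 ]
yellow [ 0.6408 -0.1745  0.037 ] 0.1002275621125568 -61.326129128190004
black [ 0.6874 -0.092   0.037 ] 0.09489300447476329 -3.285540931125727
red [ 0.6489 -0.0005  0.037 ] 0.10282225552951499 56.84549752025306
green [0.5453 0.0034 0.037 ] 0.10167139655915727 117.76710336911306
blue [ 0.4943 -0.0762  0.037 ] 0.09893096546960364 173.97551491081487
white [ 0.5397 -0.1665  0.037 ] 0.09587110913516782 -123.55819700610938
side red [ 0.6461 -0.0055  0.037 ] 0.09713167757396739 56.60563665858867
side green [0.546  0.0021 0.037 ] 0.1002282592175403 117.73685132851824
side blue [ 0.4905 -0.0804  0.037 ] 0.102306104763887 176.53588841668662
side white [ 0.5364 -0.176   0.037 ] 0.10564940779834331 -122.1936792104024
side black [ 0.6915 -0.0967  0.037 ] 0.09939077993236352 -5.82208501006139
mark ang 162.52400336968682
```

View pics/ov_sc.png

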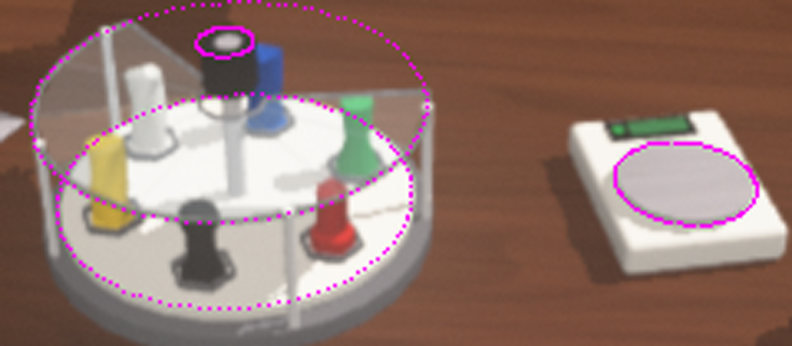

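View pics/ov_si.png

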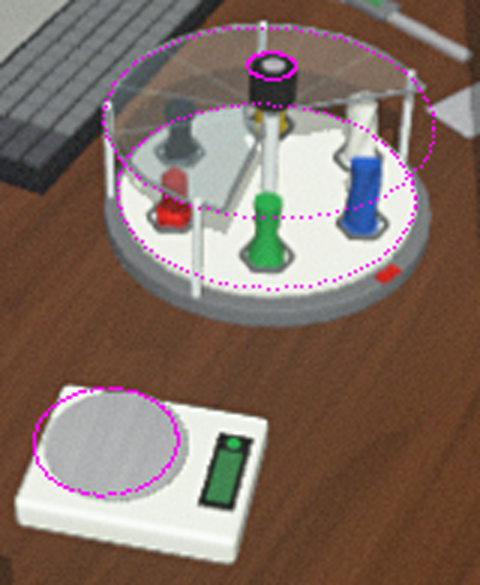

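```bash
cat >> h.py <<'E'
from scipy.spatial.transform import Rotation as Ro
def toolR(s): return Ro.from_euler('xyz',s["ee_rot"]).as_matrix()
def rep(target=None):
    s=sensors.read_state();R=toolR(s)
    print("t",round(s["time_s"],2),"pos",s["eef_pos"].round(4),"q",s["joints"].round(3),"F",s["wrist_force"].round(2),"w",round(s["gripper_width"],4))
    print("x",R[:,0].round(3),"z yaw deg",np.degrees(np.arctan2(R[1,2],R[0,2])).round(2))
    if target is not None:
        print("shift/0.08:",(R.T@(np.array(target)-s["eef_pos"])/0.08).round(3))
E
python3 -c "
from h import *
rep([.47,-.087,.36])"
```

```text
t 0.15 pos [ 0.1824 -0.5449  0.26  ] q [-1.454  0.181  1.608  0.     1.354 -0.206] F [0.92 0.23 0.12] w 0.088
x [-0.     0.001 -1.   ] z yaw deg -71.5
shift/0.08: [-1.242  5.226 -4.289]
```

>>> {"op": "carry_out", "data": {
  "plan": [
    {"x": -0.104, "y": 0.464, "z": -0.344, "fingers": -1},
    {"x": -0.104, "y": 0.464, "z": -0.344, "fingers": -1},
    {"x": -0.104, "y": 0.464, "z": -0.344, "fingers": -1},
    {"x": -0.104, "y": 0.464, "z": -0.344, "fingers": -1},
    {"x": -0.104, "y": 0.464, "z": -0.344, "fingers": -1},
    {"x": -0.104, "y": 0.464, "z": -0.344, "fingers": -1},
    {"x": -0.104, "y": 0.464, "z": -0.344, "fingers": -1},
    {"x": -0.104, "y": 0.464, "z": -0.344, "fingers": -1},
    {"x": -0.104, "y": 0.464, "z": -0.344, "fingers": -1},
    {"x": -0.104, "y": 0.464, "z": -0.344, "fingers": -1},
    {"x": -0.104, "y": 0.464, "z": -0.344, "fingers": -1},
    {"x": -0.104, "y": 0.464, "z": -0.344, "fingers": -1}
  ]
}}

```text
invalid input
```

>>> {"op": "carry_out", "data": {
  "plan": [
    {"x": 0},
    {"x": 0}
  ]
}}

```text
invalid input
```

Run:
```python
from h import *
import pickle
rep()
c=cams.get_calibration("wrist");im=cams.grab_frame("wrist")[:,:,::-1]
pickle.dump(c,open("w1.pkl","wb"))
print(ray(c,(320,240)))
cv2.imwrite("pics/w1.png",im)
```

```text
t 0.15 pos [ 0.1824 -0.5449  0.26  ] q [-1.454  0.181  1.608  0.     1.354 -0.206] F [0.92 0.23 0.12] w 0.088
x [-0.     0.001 -1.   ] z yaw deg -71.5
(array([ 0.25976098, -0.51848206,  0.38391677]), array([-0.31405195, -0.09182875, -0.9450405 ]))
```

View pics/w1.png

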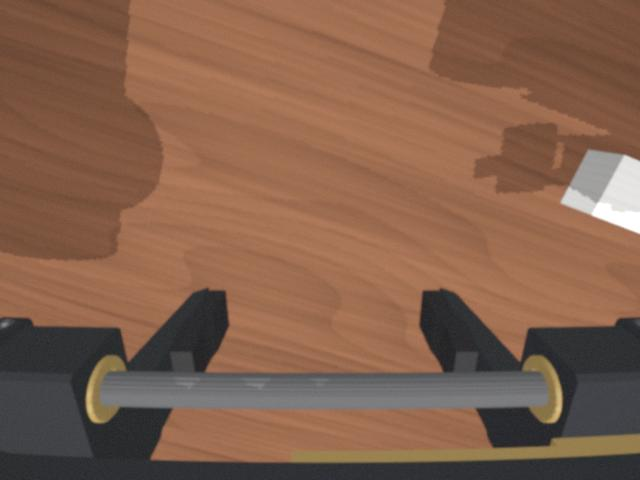

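>>> {"op": "carry_out", "data": {
  "plan": [
    {"wx": 0, "wy": 0, "wz": 0, "x": -0.104, "y": 0.464, "z": -0.344, "fingers": -1},
    {"wx": 0, "wy": 0, "wz": 0, "x": -0.104, "y": 0.464, "z": -0.344, "fingers": -1},
    {"wx": 0, "wy": 0, "wz": 0, "x": -0.104, "y": 0.464, "z": -0.344, "fingers": -1},
    {"wx": 0, "wy": 0, "wz": 0, "x": -0.104, "y": 0.464, "z": -0.344, "fingers": -1},
    {"wx": 0, "wy": 0, "wz": 0, "x": -0.104, "y": 0.464, "z": -0.344, "fingers": -1},
    {"wx": 0, "wy": 0, "wz": 0, "x": -0.104, "y": 0.464, "z": -0.344, "fingers": -1},
    {"wx": 0, "wy": 0, "wz": 0, "x": -0.104, "y": 0.464, "z": -0.344, "fingers": -1},
    {"wx": 0, "wy": 0, "wz": 0, "x": -0.104, "y": 0.464, "z": -0.344, "fingers": -1},
    {"wx": 0, "wy": 0, "wz": 0, "x": -0.104, "y": 0.464, "z": -0.344, "fingers": -1},
    {"wx": 0, "wy": 0, "wz": 0, "x": -0.104, "y": 0.464, "z": -0.344, "fingers": -1},
    {"wx": 0, "wy": 0, "wz": 0, "x": -0.104, "y": 0.464, "z": -0.344, "fingers": -1},
    {"wx": 0, "wy": 0, "wz": 0, "x": -0.104, "y": 0.464, "z": -0.344, "fingers": -1}
  ]
}}

```text
time_s: 1.7
eef_pos: [0.5007, -0.0894, 0.3608]
ee_rot: [-0.228, 1.571, -1.476]
wrist_force: [0.5, 0.2, 0.2]
gripper_width: 0.088
```

Run:
```python
from h import *
import pickle
rep()
c=cams.get_calibration("wrist");im=cams.grab_frame("wrist")[:,:,::-1]
pickle.dump(c,open("w1.pkl","wb"))
print(ray(c,(320,240)))
cv2.imwrite("pics/w1.png",im)
```

```text
t 1.7 pos [ 0.5007 -0.0894  0.3608] q [-0.41  -0.039  1.64  -0.     1.54   0.838] F [0.46 0.19 0.21] w 0.088
x [ 0. -0. -1.] z yaw deg -71.5
(array([ 0.5780766 , -0.06276105,  0.48464796]), array([-0.31384583, -0.09319164, -0.94497556]))
```

View pics/w1.png

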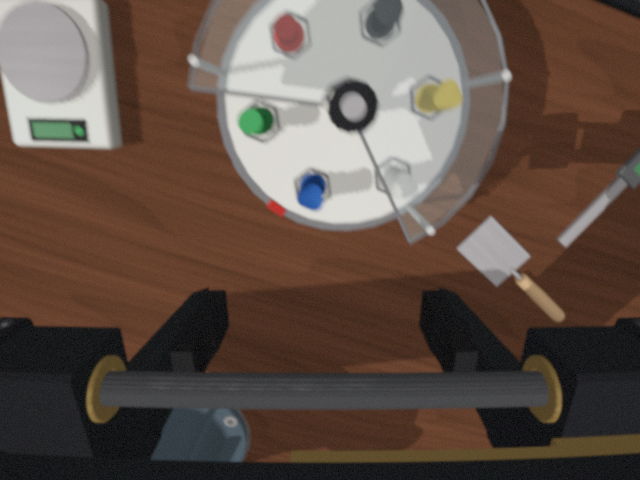

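The wrist view shows the whole carousel: knob about (353,104), mark about (277,208), yellow pocket about (433,97). The pan is near (44,52).

Run:
```python
from h import *
a=cv2.imread("pics/w1.png")
crop(a,200,0,480,240,2.8,"pics/w1a.png"); crop(a,0,0,130,160,3.75,"pics/w1b.png")
```

```text
(no output)
```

View pics/w1a.png

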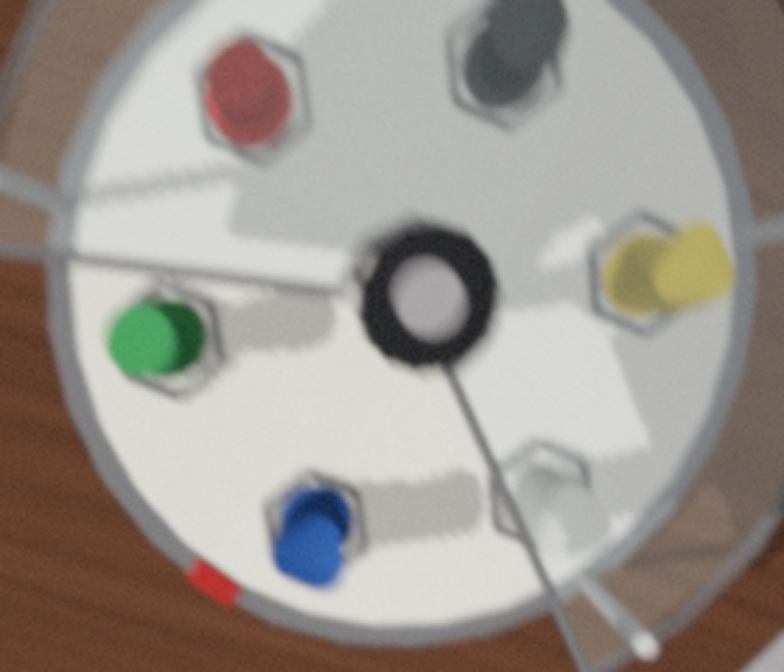

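View pics/w1b.png

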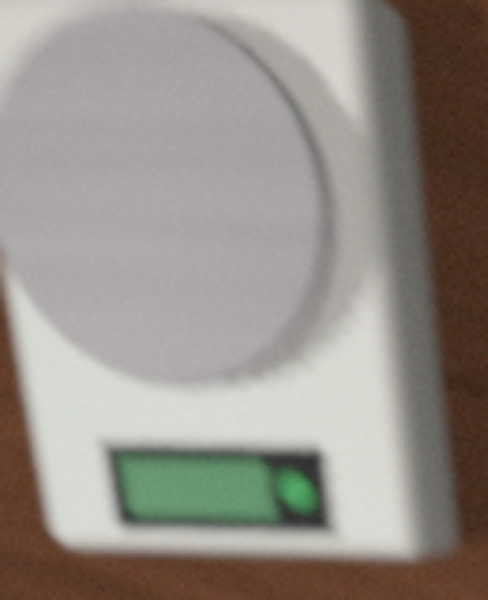

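Run:
```python
from h import *
import pickle
c=pickle.load(open("w1.pkl","rb"))
np.set_printoptions(precision=4,suppress=True)
f=lambda x,y,s,x0,y0:((x+.5)/s-.5+x0,(y+.5)/s-.5+y0)
g=lambda x,y,z:px2w(c,f(x,y,2.8,200,0),z)
k=g(429,296,.173);print("knob",k)
ang=lambda d:np.degrees(np.arctan2(d[1],d[0]))
for n,(x,y) in dict(red=(255,100),black=(507,68),yellow=(642,272),white=(543,497),blue=(316,525),green=(169,338)).items():
    w=g(x,y,.038);d=(w-k)[:2];print(n,w,np.linalg.norm(d),ang(d))
for z in(.02,.026,.03):
    w=g(214,584,z);d=(w-k)[:2];print("mark",w,np.linalg.norm(d),ang(d))
print("pan",px2w(c,f(163,198,3.75,0,0),.044))
im=cv2.imread("pics/w1.png")
p=px2w(c,f(163,198,3.75,0,0),.044)
for (o,r,z) in((k,.14,.034),(k,.021,.173),(k,.15,.12),(p,.055,.044)):
  for t in np.linspace(0,2*np.pi,160):
    u=w2px(c,[o[0]+r*np.cos(t),o[1]+r*np.sin(t),z])[0].round().astype(int)
    if 0<=u[0]<640 and 0<=u[1]<480: im[u[1],u[0]]=(255,0,255)
crop(im,0,0,520,250,1.5,"pics/w1ov.png")
```

```text
knob [ 0.5928 -0.0826  0.173 ]
red [ 0.6472 -0.0009  0.038 ] 0.09815647768417346 56.33223736486207
black [ 0.6897 -0.0914  0.038 ] 0.09728932276392845 -5.183786936105893
yellow [ 0.6366 -0.1716  0.038 ] 0.0991987350866937 -63.820222629902865
white [ 0.5363 -0.1672  0.038 ] 0.10175492502056163 -123.74636665609415
blue [ 0.4927 -0.0763  0.038 ] 0.10029831747174459 176.39075038003145
green [0.5489 0.0069 0.038 ] 0.09967020647683199 116.10263492824991
mark [ 0.4475 -0.0399  0.02  ] 0.1514640420417857 163.63339733755586
mark [ 0.4492 -0.0402  0.026 ] 0.14976285379149412 163.55984601161703
mark [ 0.4503 -0.0404  0.03  ] 0.14862886801621875 163.50987644816482
pan [0.5463 0.2635 0.044 ]
```

View pics/w1ov.png

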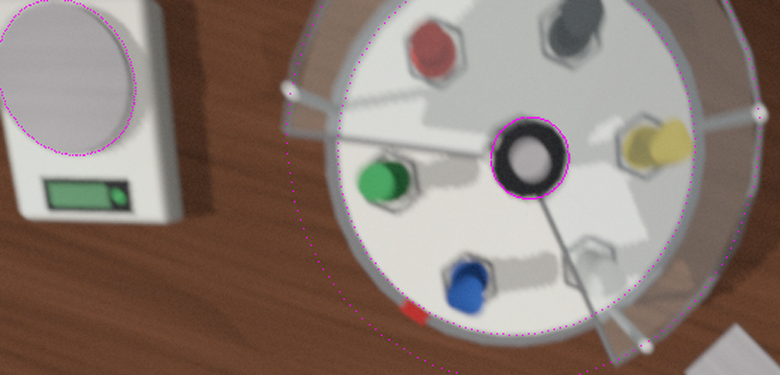

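>>> {"op": "carry_out", "data": {
  "plan": [
    {"wx": -0.12, "wy": 0, "wz": 0, "x": 0, "y": 0, "z": 0, "fingers": -1},
    {"wx": -0.12, "wy": 0, "wz": 0, "x": 0, "y": 0, "z": 0, "fingers": -1},
    {"wx": -0.12, "wy": 0, "wz": 0, "x": 0, "y": 0, "z": 0, "fingers": -1},
    {"wx": -0.12, "wy": 0, "wz": 0, "x": 0, "y": 0, "z": 0, "fingers": -1},
    {"wx": -0.12, "wy": 0, "wz": 0, "x": 0, "y": 0, "z": 0, "fingers": -1},
    {"wx": -0.12, "wy": 0, "wz": 0, "x": 0, "y": 0, "z": 0, "fingers": -1},
    {"wx": -0.12, "wy": 0, "wz": 0, "x": 0, "y": 0, "z": 0, "fingers": -1},
    {"wx": -0.12, "wy": 0, "wz": 0, "x": 0, "y": 0, "z": 0, "fingers": -1},
    {"wx": -0.12, "wy": 0, "wz": 0, "x": 0, "y": 0, "z": 0, "fingers": -1},
    {"wx": -0.12, "wy": 0, "wz": 0, "x": 0, "y": 0, "z": 0, "fingers": -1},
    {"wx": -0.12, "wy": 0, "wz": 0, "x": 0, "y": 0, "z": 0, "fingers": -1},
    {"wx": -0.12, "wy": 0, "wz": 0, "x": 0, "y": 0, "z": 0, "fingers": -1}
  ]
}}

```text
time_s: 3.25
eef_pos: [0.4999, -0.091, 0.3603]
ee_rot: [1.865, 1.57, 2.783]
wrist_force: [-0.2, -0.5, -0.5]
gripper_width: 0.0879
```

```bash
python3 -c "
from h import *
rep([.5928,-.083,.23])"
```

```text
t 3.25 pos [ 0.4999 -0.091   0.3603] q [-0.414 -0.039  1.641 -0.     1.54  -1.332] F [-0.24 -0.53 -0.46] w 0.0879
x [-0.  0. -1.] z yaw deg 52.59
shift/0.08: [ 1.629 -0.863  0.785]
```

>>> {"op": "carry_out", "data": {
  "plan": [
    {"wx": 0, "wy": 0, "wz": 0, "x": 0.326, "y": -0.173, "z": 0.157, "fingers": -1},
    {"wx": 0, "wy": 0, "wz": 0, "x": 0.326, "y": -0.173, "z": 0.157, "fingers": -1},
    {"wx": 0, "wy": 0, "wz": 0, "x": 0.326, "y": -0.173, "z": 0.157, "fingers": -1},
    {"wx": 0, "wy": 0, "wz": 0, "x": 0.326, "y": -0.173, "z": 0.157, "fingers": -1},
    {"wx": 0, "wy": 0, "wz": 0, "x": 0.326, "y": -0.173, "z": 0.157, "fingers": -1},
    {"wx": 0, "wy": 0, "wz": 0, "x": 0, "y": 0, "z": 0, "fingers": -1}
  ]
}}

```text
time_s: 4.0
eef_pos: [0.5922, -0.0832, 0.2273]
ee_rot: [1.897, 1.565, 2.81]
wrist_force: [-0.0, -0.9, 0.8]
gripper_width: 0.0881
```

```bash
python3 -c "
from h import *
rep([.5928,-.083,.16])
cv2.imwrite('pics/w2.png',cams.grab_frame('wrist')[:,:,::-1])"
```

```text
t 4.0 pos [ 0.5922 -0.0832  0.2273] q [-0.338  0.265  1.576 -0.     1.306 -1.25 ] F [-0.03 -0.91  0.82] w 0.0881
x [-0.005  0.002 -1.   ] z yaw deg 52.28
shift/0.08: [ 0.842 -0.008  0.007]
```

View pics/w2.png

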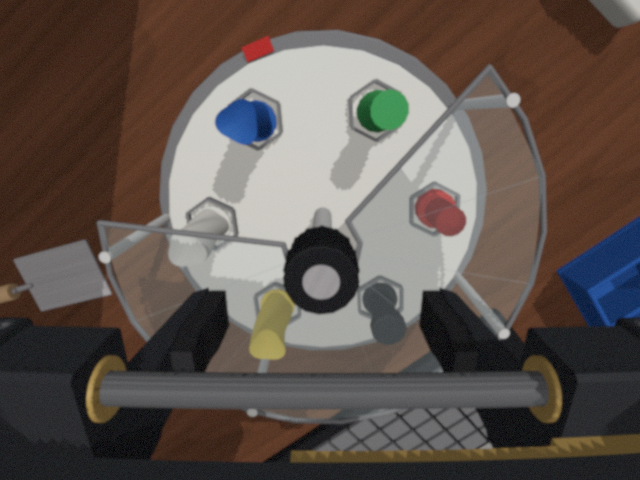

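The knob top is centred between the fingers, near (320,281). I'll go down and close.

>>> {"op": "carry_out", "data": {
  "plan": [
    {"wx": 0, "wy": 0, "wz": 0, "x": 0.21, "y": 0, "z": 0, "fingers": -1},
    {"wx": 0, "wy": 0, "wz": 0, "x": 0.21, "y": 0, "z": 0, "fingers": -1},
    {"wx": 0, "wy": 0, "wz": 0, "x": 0.21, "y": 0, "z": 0, "fingers": -1},
    {"wx": 0, "wy": 0, "wz": 0, "x": 0.21, "y": 0, "z": 0, "fingers": -1},
    {"wx": 0, "wy": 0, "wz": 0, "x": 0, "y": 0, "z": 0, "fingers": 0},
    {"wx": 0, "wy": 0, "wz": 0, "x": 0, "y": 0, "z": 0, "fingers": 0},
    {"wx": 0, "wy": 0, "wz": 0, "x": 0, "y": 0, "z": 0, "fingers": 1},
    {"wx": 0, "wy": 0, "wz": 0, "x": 0, "y": 0, "z": 0, "fingers": 1},
    {"wx": 0, "wy": 0, "wz": 0, "x": 0, "y": 0, "z": 0, "fingers": 1},
    {"wx": 0, "wy": 0, "wz": 0, "x": 0, "y": 0, "z": 0, "fingers": 1}
  ],
  "grip_force": 20
}}

```text
time_s: 5.3
eef_pos: [0.5924, -0.0851, 0.1633]
ee_rot: [3.137, 1.567, -2.234]
wrist_force: [-5.7, -6.1, 4.1]
gripper_width: 0.0414
```

```bash
python3 -c "
from h import *
rep()"
```

```text
t 5.3 pos [ 0.5924 -0.0851  0.1633] q [-0.339  0.334  1.626 -0.004  1.182 -1.25 ] F [-5.68 -6.14  4.08] w 0.0414
x [-0.002 -0.003 -1.   ] z yaw deg 52.25
```

>>> {"op": "carry_out", "data": {
  "plan": [
    {"wx": 0.02, "wy": 0, "wz": 0, "x": 0, "y": 0, "z": 0, "fingers": 1},
    {"wx": 0.04, "wy": 0, "wz": 0, "x": 0, "y": 0, "z": 0, "fingers": 1},
    {"wx": 0.06, "wy": 0, "wz": 0, "x": 0, "y": 0, "z": 0, "fingers": 1},
    {"wx": 0.06, "wy": 0, "wz": 0, "x": 0, "y": 0, "z": 0, "fingers": 1},
    {"wx": 0.06, "wy": 0, "wz": 0, "x": 0, "y": 0, "z": 0, "fingers": 1},
    {"wx": 0.06, "wy": 0, "wz": 0, "x": 0, "y": 0, "z": 0, "fingers": 1},
    {"wx": 0.06, "wy": 0, "wz": 0, "x": 0, "y": 0, "z": 0, "fingers": 1},
    {"wx": 0.06, "wy": 0, "wz": 0, "x": 0, "y": 0, "z": 0, "fingers": 1},
    {"wx": 0.06, "wy": 0, "wz": 0, "x": 0, "y": 0, "z": 0, "fingers": 1},
    {"wx": 0.06, "wy": 0, "wz": 0, "x": 0, "y": 0, "z": 0, "fingers": 1},
    {"wx": 0.06, "wy": 0, "wz": 0, "x": 0, "y": 0, "z": 0, "fingers": 1},
    {"wx": 0.06, "wy": 0, "wz": 0, "x": 0, "y": 0, "z": 0, "fingers": 1}
  ]
}}

```text
time_s: 6.8
eef_pos: [0.5926, -0.085, 0.1633]
ee_rot: [-2.058, 1.568, -2.139]
wrist_force: [-3.5, -5.3, 3.0]
gripper_width: 0.0412
```

```bash
python3 -c "
from h import *
rep()
cv2.imwrite('pics/w3.png',cams.grab_frame('wrist')[:,:,::-1])
cv2.imwrite('pics/s3.png',cams.grab_frame('scene')[205:310,205:345,::-1].repeat(4,0).repeat(4,1))"
```

```text
t 6.8 pos [ 0.5926 -0.085   0.1633] q [-0.339  0.334  1.626 -0.003  1.182 -0.257] F [-3.45 -5.34  3.03] w 0.0412
x [-0.002 -0.002 -1.   ] z yaw deg -4.64
```

View pics/s3.png

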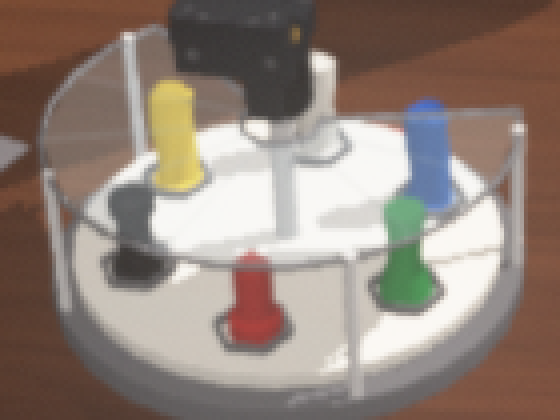

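The rotor follows, with yellow now about where white was and every print standing. I'll keep turning.

>>> {"op": "carry_out", "data": {
  "plan": [
    {"wx": 0.06, "wy": 0, "wz": 0, "x": 0, "y": 0, "z": 0, "fingers": 1},
    {"wx": 0.06, "wy": 0, "wz": 0, "x": 0, "y": 0, "z": 0, "fingers": 1},
    {"wx": 0.06, "wy": 0, "wz": 0, "x": 0, "y": 0, "z": 0, "fingers": 1},
    {"wx": 0.06, "wy": 0, "wz": 0, "x": 0, "y": 0, "z": 0, "fingers": 1},
    {"wx": 0.06, "wy": 0, "wz": 0, "x": 0, "y": 0, "z": 0, "fingers": 1},
    {"wx": 0.06, "wy": 0, "wz": 0, "x": 0, "y": 0, "z": 0, "fingers": 1},
    {"wx": 0.06, "wy": 0, "wz": 0, "x": 0, "y": 0, "z": 0, "fingers": 1},
    {"wx": 0.06, "wy": 0, "wz": 0, "x": 0, "y": 0, "z": 0, "fingers": 1},
    {"wx": 0.06, "wy": 0, "wz": 0, "x": 0, "y": 0, "z": 0, "fingers": 1},
    {"wx": 0.06, "wy": 0, "wz": 0, "x": 0, "y": 0, "z": 0, "fingers": 1},
    {"wx": 0.06, "wy": 0, "wz": 0, "x": 0, "y": 0, "z": 0, "fingers": 1},
    {"wx": 0.06, "wy": 0, "wz": 0, "x": 0, "y": 0, "z": 0, "fingers": 1}
  ]
}}

```text
time_s: 8.4
eef_pos: [0.5929, -0.0852, 0.1634]
ee_rot: [-0.753, 1.568, -1.915]
wrist_force: [-2.0, -8.0, 1.8]
gripper_width: 0.0412
```

>>> {"op": "carry_out", "data": {
  "plan": [
    {"wx": 0.06, "wy": 0, "wz": 0, "x": 0, "y": 0, "z": 0, "fingers": 1},
    {"wx": 0.05, "wy": 0, "wz": 0, "x": 0, "y": 0, "z": 0, "fingers": 1},
    {"wx": 0.03, "wy": 0, "wz": 0, "x": 0, "y": 0, "z": 0, "fingers": 1},
    {"wx": 0.02, "wy": 0, "wz": 0, "x": 0, "y": 0, "z": 0, "fingers": 1},
    {"wx": 0, "wy": 0, "wz": 0, "x": 0, "y": 0, "z": 0, "fingers": 1},
    {"wx": 0, "wy": 0, "wz": 0, "x": 0, "y": 0, "z": 0, "fingers": 1}
  ]
}}

```text
time_s: 9.15
eef_pos: [0.5929, -0.0853, 0.1633]
ee_rot: [-0.425, 1.568, -1.824]
wrist_force: [-3.4, -6.7, 0.7]
gripper_width: 0.0416
```

Run:
```python
from h import *
import pickle
rep()
c=cams.get_calibration("wrist");im=cams.grab_frame("wrist")[:,:,::-1]
pickle.dump(c,open("w4.pkl","wb"))
cv2.imwrite("pics/w4.png",im)
```

```text
t 9.15 pos [ 0.5929 -0.0853  0.1633] q [-0.34   0.335  1.626 -0.003  1.181  1.06 ] F [-3.39 -6.67  0.71] w 0.0416
x [-0.001 -0.002 -1.   ] z yaw deg -80.15
```

View pics/w4.png

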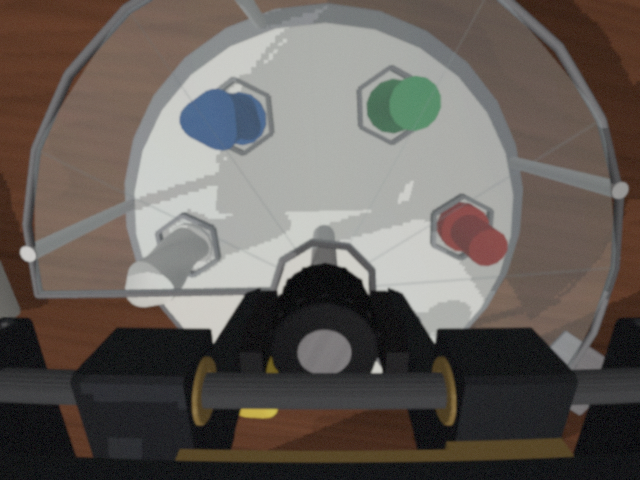

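>>> {"op": "carry_out", "data": {
  "plan": [
    {"wx": 0, "wy": 0, "wz": 0, "x": 0, "y": 0, "z": 0, "fingers": 0},
    {"wx": 0, "wy": 0, "wz": 0, "x": 0, "y": 0, "z": 0, "fingers": -1},
    {"wx": 0, "wy": 0, "wz": 0, "x": 0, "y": 0, "z": 0, "fingers": -1},
    {"wx": 0, "wy": 0, "wz": 0, "x": 0, "y": 0, "z": 0, "fingers": -1},
    {"wx": 0, "wy": 0, "wz": 0, "x": -0.4, "y": 0, "z": 0, "fingers": -1},
    {"wx": 0, "wy": 0, "wz": 0, "x": -0.5, "y": 0, "z": 0, "fingers": -1},
    {"wx": 0.1, "wy": 0, "wz": 0, "x": -0.5, "y": 0, "z": 0, "fingers": -1},
    {"wx": 0.1, "wy": 0, "wz": 0, "x": -0.5, "y": -0.3, "z": 0, "fingers": -1},
    {"wx": 0.1, "wy": 0, "wz": 0, "x": 0, "y": -0.4, "z": 0, "fingers": -1},
    {"wx": 0, "wy": 0, "wz": 0, "x": 0, "y": -0.4, "z": 0, "fingers": -1},
    {"wx": 0, "wy": 0, "wz": 0, "x": 0, "y": 0, "z": 0, "fingers": -1}
  ]
}}

```text
time_s: 10.58
eef_pos: [0.5056, -0.0706, 0.3153]
ee_rot: [1.749, 1.57, -0.099]
wrist_force: [-0.1, 0.1, 0.5]
gripper_width: 0.0881
```

Run:
```python
from h import *
import pickle
rep()
c=cams.get_calibration("wrist");im=cams.grab_frame("wrist")[:,:,::-1]
pickle.dump(c,open("w5.pkl","wb"))
cv2.imwrite("pics/w5.png",im)
```

```text
t 10.57 pos [ 0.5056 -0.0706  0.3153] q [-0.372 -0.009  1.7    0.     1.45   1.476] F [-0.08  0.07  0.53] w 0.0881
x [ 0. -0. -1.] z yaw deg -105.86
```

View pics/w5.png

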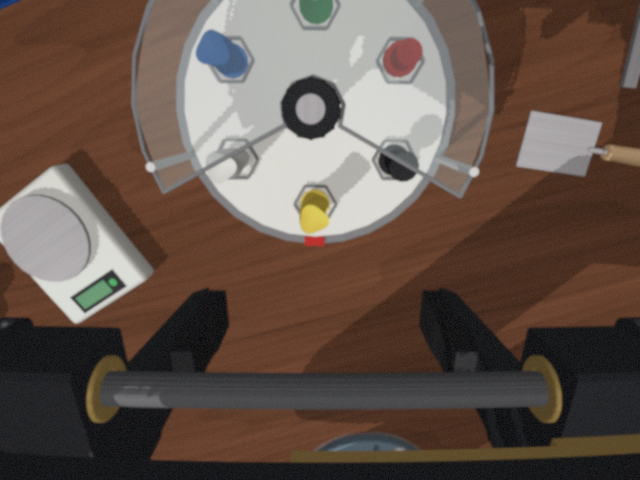

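Yellow is at about (315,207), directly inside the red mark (315,241), with its jaw direction already tangential. I'll measure it precisely.

Run:
```python
from h import *
a=cv2.imread("pics/w5.png")
crop(a,270,80,365,255,3.4,"pics/w5a.png");crop(a,0,150,170,330,3.4,"pics/w5b.png")
```

```text
(no output)
```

View pics/w5a.png

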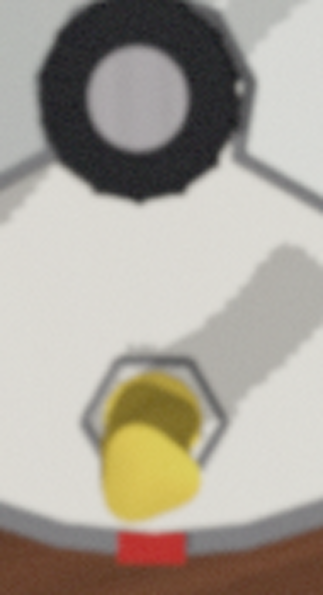

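View pics/w5b.png

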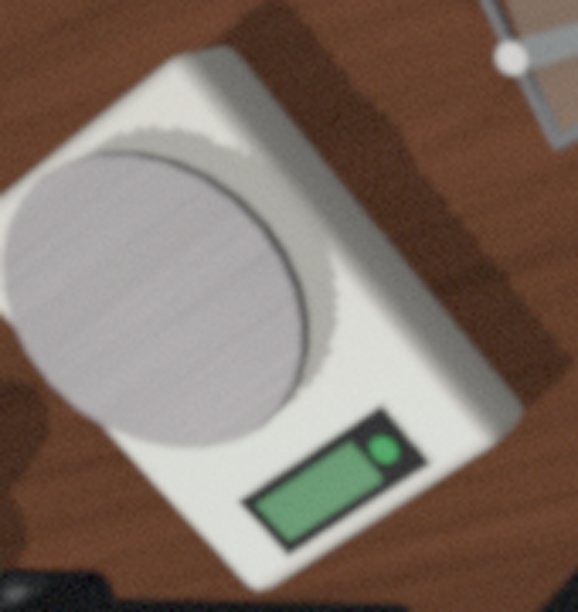

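Run:
```python
from h import *
import pickle
c=pickle.load(open("w5.pkl","rb"))
np.set_printoptions(precision=4,suppress=True)
f=lambda x,y,s,x0,y0:((x+.5)/s-.5+x0,(y+.5)/s-.5+y0)
g=lambda x,y,z:px2w(c,f(x,y,3.4,270,80),z)
k=g(140,97,.173);m=g(152,549,.026);y=g(155,412,.038);top=g(149,472,.104)
print("knob",k,"mark",m,np.linalg.norm((m-k)[:2]));print("foot",y,"pocket",g(153,421,.038),"top",top)
d=(m-k)[:2];d/=np.linalg.norm(d);print("pickup",k[:2]+.1*d, np.degrees(np.arctan2(d[1],d[0])))
p=px2w(c,f(157,300,3.4,0,150),.044);print("pan",p)
im=cv2.imread("pics/w5.png")
for (o,r,z) in((y,.017,.038),(y,.0145,.104),(k,.021,.173),(p,.055,.044)):
  for t in np.linspace(0,2*np.pi,100):
    u=w2px(c,[o[0]+r*np.cos(t),o[1]+r*np.sin(t),z])[0].round().astype(int)
    if 0<=u[0]<640 and 0<=u[1]<480: im[u[1],u[0]]=(255,0,255)
crop(im,0,80,380,330,2.1,"pics/w5ov.png")
rep([.498,-.055,.2])
```

```text
knob [ 0.5911 -0.0858  0.173 ] mark [ 0.4482 -0.0425  0.026 ] 0.1492163013773674
foot [ 0.4981 -0.0586  0.038 ] pocket [ 0.4954 -0.0571  0.038 ] top [ 0.4961 -0.0578  0.104 ]
pickup [ 0.4953 -0.0568] 163.16751943651462
pan [0.5453 0.2606 0.044 ]
t 10.62 pos [ 0.5066 -0.071   0.3154] q [-0.372 -0.007  1.698  0.     1.449  1.476] F [0.84 0.17 0.19] w 0.0879
x [ 0.001 -0.    -1.   ] z yaw deg -105.87
shift/0.08: [ 1.443 -0.16  -0.164]
```

View pics/w5ov.png

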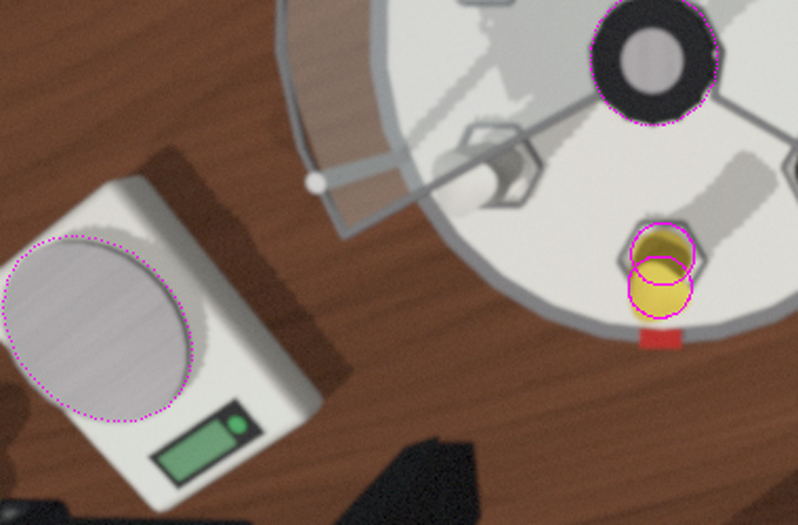

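>>> {"op": "carry_out", "data": {
  "plan": [
    {"wx": 0, "wy": 0, "wz": 0, "x": 0.3, "y": -0.056, "z": -0.042, "fingers": -1},
    {"wx": 0, "wy": 0, "wz": 0, "x": 0.4, "y": -0.056, "z": -0.042, "fingers": -1},
    {"wx": 0, "wy": 0, "wz": 0, "x": 0.4, "y": -0.056, "z": -0.042, "fingers": -1},
    {"wx": 0, "wy": 0, "wz": 0, "x": 0.3, "y": 0, "z": 0, "fingers": -1},
    {"wx": 0, "wy": 0, "wz": 0, "x": 0, "y": 0, "z": 0, "fingers": -1}
  ]
}}

```text
time_s: 11.25
eef_pos: [0.496, -0.0576, 0.201]
ee_rot: [-1.664, 1.567, 2.771]
wrist_force: [0.2, -0.6, 0.3]
gripper_width: 0.0882
```

Run:
```python
from h import *
rep([.4963,-.0577,.093])
cv2.imwrite("pics/w6.png",cams.grab_frame("wrist")[:,:,::-1])
```

```text
t 11.25 pos [ 0.496  -0.0576  0.201 ] q [-0.354  0.078  1.849  0.     1.218  1.494] F [ 0.18 -0.62  0.3 ] w 0.0882
x [-0.004  0.001 -1.   ] z yaw deg -105.88
shift/0.08: [1.35e+00 9.00e-03 1.00e-03]
```

View pics/w6.png

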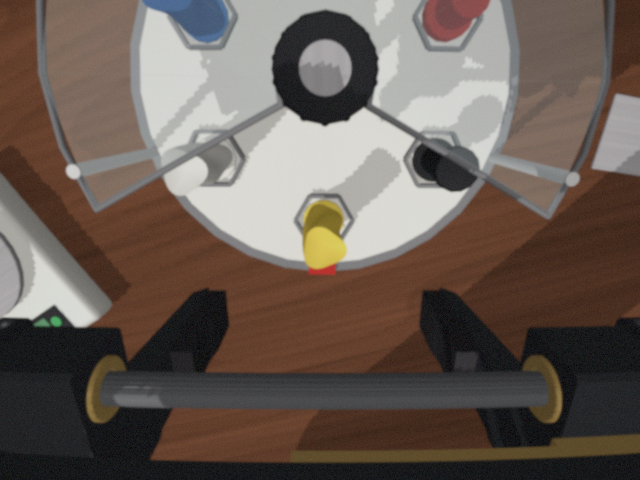

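The vase top (325,250) is centred between the fingers. Going down and gripping at 10 N.

>>> {"op": "carry_out", "data": {
  "plan": [
    {"wx": 0, "wy": 0, "wz": 0, "x": 0.3, "y": 0, "z": 0, "fingers": -1},
    {"wx": 0, "wy": 0, "wz": 0, "x": 0.3, "y": 0, "z": 0, "fingers": -1},
    {"wx": 0, "wy": 0, "wz": 0, "x": 0.3, "y": 0, "z": 0, "fingers": -1},
    {"wx": 0, "wy": 0, "wz": 0, "x": 0.25, "y": 0, "z": 0, "fingers": -1},
    {"wx": 0, "wy": 0, "wz": 0, "x": 0.2, "y": 0, "z": 0, "fingers": -1},
    {"wx": 0, "wy": 0, "wz": 0, "x": 0, "y": 0, "z": 0, "fingers": 0},
    {"wx": 0, "wy": 0, "wz": 0, "x": 0, "y": 0, "z": 0, "fingers": 0.2},
    {"wx": 0, "wy": 0, "wz": 0, "x": 0, "y": 0, "z": 0, "fingers": 0.3},
    {"wx": 0, "wy": 0, "wz": 0, "x": 0, "y": 0, "z": 0, "fingers": 1},
    {"wx": 0, "wy": 0, "wz": 0, "x": 0, "y": 0, "z": 0, "fingers": 1},
    {"wx": 0, "wy": 0, "wz": 0, "x": 0, "y": 0, "z": 0, "fingers": 1},
    {"wx": 0, "wy": 0, "wz": 0, "x": 0, "y": 0, "z": 0, "fingers": 1}
  ],
  "grip_force": 10
}}

```text
time_s: 12.8
eef_pos: [0.4966, -0.0579, 0.095]
ee_rot: [2.266, 1.571, 0.418]
wrist_force: [0.1, -0.4, 0.2]
gripper_width: 0.029
```

Run:
```python
from h import *
rep()
cv2.imwrite("pics/w7.png",cams.grab_frame("wrist")[:,:,::-1])
```

```text
t 12.8 pos [ 0.4966 -0.0579  0.095 ] q [-0.354  0.238  1.916  0.     0.987  1.494] F [ 0.1  -0.43  0.21] w 0.029
x [ 0.  0. -1.] z yaw deg -105.88
```

View pics/w7.png

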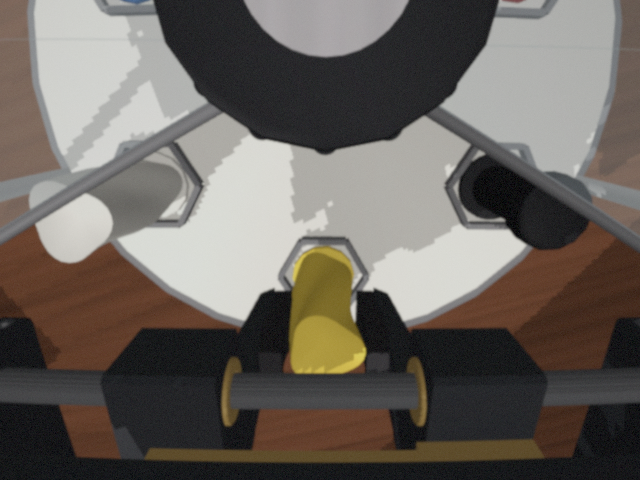

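The vase is gripped with a 29 mm opening, and the neighbours are clear. Lifting.

>>> {"op": "carry_out", "data": {
  "plan": [
    {"wx": 0, "wy": 0, "wz": 0, "x": -0.08, "y": 0, "z": 0, "fingers": 1},
    {"wx": 0, "wy": 0, "wz": 0, "x": -0.12, "y": 0, "z": 0, "fingers": 1},
    {"wx": 0, "wy": 0, "wz": 0, "x": -0.2, "y": 0, "z": 0, "fingers": 1},
    {"wx": 0, "wy": 0, "wz": 0, "x": -0.3, "y": 0, "z": 0, "fingers": 1},
    {"wx": 0, "wy": 0, "wz": 0, "x": -0.3, "y": 0, "z": 0, "fingers": 1},
    {"wx": 0, "wy": 0, "wz": 0, "x": -0.3, "y": 0, "z": 0, "fingers": 1},
    {"wx": 0, "wy": 0, "wz": 0, "x": -0.3, "y": 0, "z": 0, "fingers": 1},
    {"wx": 0, "wy": 0, "wz": 0, "x": -0.2, "y": 0, "z": 0, "fingers": 1},
    {"wx": 0, "wy": 0, "wz": 0, "x": -0.1, "y": 0, "z": 0, "fingers": 1}
  ]
}}

```text
time_s: 13.98
eef_pos: [0.4969, -0.058, 0.2484]
ee_rot: [1.502, 1.569, -0.346]
wrist_force: [-0.1, 0.4, -0.0]
gripper_width: 0.0285
```

Run:
```python
from h import *
rep([.5458,.262,.235])
cv2.imwrite("pics/w8.png",cams.grab_frame("wrist")[:,:,::-1])
```

```text
t 13.97 pos [ 0.4969 -0.058   0.2484] q [-0.354  0.023  1.806  0.     1.312  1.494] F [-0.13  0.36 -0.03] w 0.0285
x [ 0.002 -0.001 -1.   ] z yaw deg -105.88
shift/0.08: [ 0.166 -0.507 -4.014]
```

View pics/w8.png

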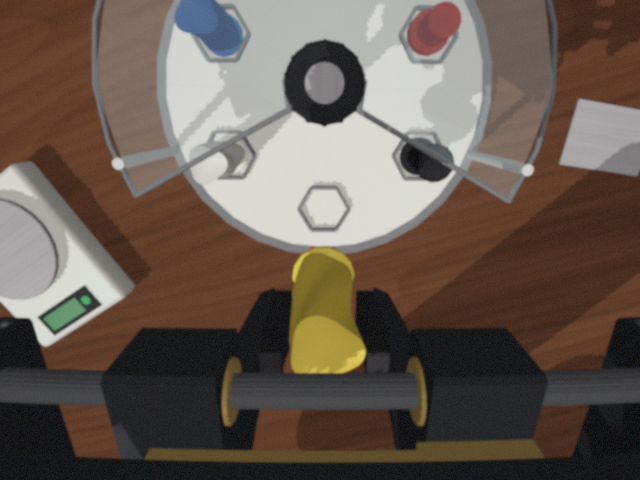

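The pocket is empty and the vase hangs upright in the fingers. Moving over to the pan.

>>> {"op": "carry_out", "data": {
  "plan": [
    {"wx": 0, "wy": 0, "wz": 0, "x": 0, "y": -0.01, "z": -0.1, "fingers": 1},
    {"wx": 0, "wy": 0, "wz": 0, "x": 0, "y": -0.02, "z": -0.2, "fingers": 1},
    {"wx": 0, "wy": 0, "wz": 0, "x": 0, "y": -0.04, "z": -0.3, "fingers": 1},
    {"wx": 0, "wy": 0, "wz": 0, "x": 0, "y": -0.05, "z": -0.4, "fingers": 1},
    {"wx": 0, "wy": 0, "wz": 0, "x": 0, "y": -0.06, "z": -0.45, "fingers": 1},
    {"wx": 0, "wy": 0, "wz": 0, "x": 0, "y": -0.06, "z": -0.45, "fingers": 1},
    {"wx": 0, "wy": 0, "wz": 0, "x": 0, "y": -0.06, "z": -0.45, "fingers": 1},
    {"wx": 0, "wy": 0, "wz": 0, "x": 0, "y": -0.06, "z": -0.45, "fingers": 1},
    {"wx": 0, "wy": 0, "wz": 0, "x": 0, "y": -0.05, "z": -0.4, "fingers": 1},
    {"wx": 0, "wy": 0, "wz": 0, "x": 0, "y": -0.05, "z": -0.4, "fingers": 1},
    {"wx": 0, "wy": 0, "wz": 0, "x": 0, "y": -0.03, "z": -0.25, "fingers": 1},
    {"wx": 0, "wy": 0, "wz": 0, "x": 0, "y": -0.01, "z": -0.15, "fingers": 1}
  ]
}}

```text
time_s: 15.52
eef_pos: [0.5452, 0.2622, 0.2463]
ee_rot: [-0.993, 1.57, -2.84]
wrist_force: [0.3, -0.6, 0.6]
gripper_width: 0.0287
```

Run:
```python
from h import *
import pickle
rep([.5458,.262,.115])
c=cams.get_calibration("wrist");pickle.dump(c,open("w9.pkl","wb"))
cv2.imwrite("pics/w9.png",cams.grab_frame("wrist")[:,:,::-1])
cv2.imwrite("pics/s9.png",cams.grab_frame("scene")[:,:,::-1])
```

```text
t 15.53 pos [0.5452 0.2622 0.2463] q [ 0.252  0.26   1.542 -0.     1.341  2.099] F [ 0.32 -0.57  0.62] w 0.0287
x [-0.001 -0.    -1.   ] z yaw deg -105.81
shift/0.08: [ 1.641e+00  9.000e-03 -1.000e-03]
```

View pics/w9.png

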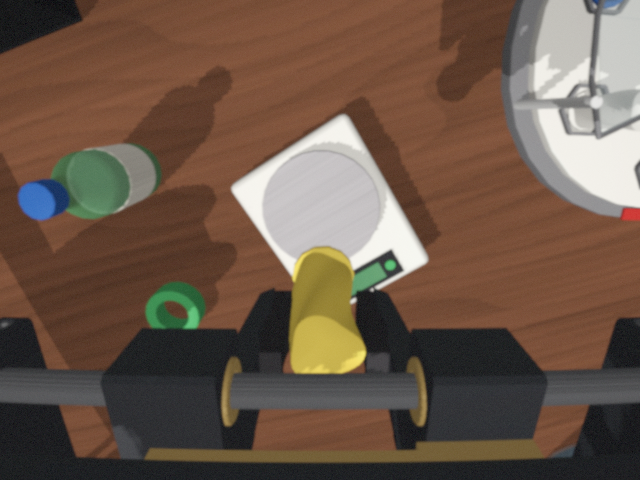

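View pics/s9.png

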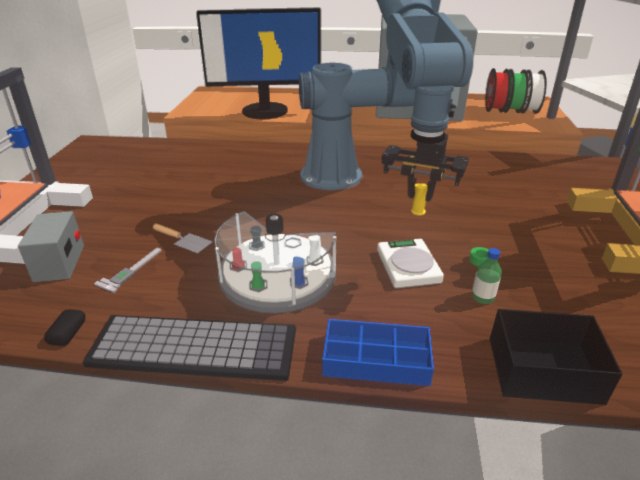

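Run:
```python
from h import *
import pickle
c=pickle.load(open("w9.pkl","rb"))
print(px2w(c,(322.5,206),.044),"bottle~",px2w(c,(140,177),.03),"cap",px2w(c,(44,200),.14))
```

```text
[0.54697939 0.26256519 0.044     ] bottle~ [0.61858956 0.42220728 0.03      ] cap [0.62498979 0.43305247 0.14      ]
```

Pan centre measures (0.547, 0.263), which agrees with the earlier views, and the bottle is well clear. Descending to about 7 mm above the pan.

>>> {"op": "carry_out", "data": {
  "plan": [
    {"wx": 0, "wy": 0, "wz": 0, "x": 0.15, "y": 0.01, "z": 0, "fingers": 1},
    {"wx": 0, "wy": 0, "wz": 0, "x": 0.25, "y": 0, "z": 0, "fingers": 1},
    {"wx": 0, "wy": 0, "wz": 0, "x": 0.3, "y": 0, "z": 0, "fingers": 1},
    {"wx": 0, "wy": 0, "wz": 0, "x": 0.3, "y": 0, "z": 0, "fingers": 1},
    {"wx": 0, "wy": 0, "wz": 0, "x": 0.3, "y": 0, "z": 0, "fingers": 1},
    {"wx": 0, "wy": 0, "wz": 0, "x": 0.2, "y": 0, "z": 0, "fingers": 1},
    {"wx": 0, "wy": 0, "wz": 0, "x": 0.1, "y": 0, "z": 0, "fingers": 1},
    {"wx": 0, "wy": 0, "wz": 0, "x": 0.05, "y": 0, "z": 0, "fingers": 1},
    {"wx": 0, "wy": 0, "wz": 0, "x": 0, "y": 0, "z": 0, "fingers": 1}
  ]
}}

```text
time_s: 16.75
eef_pos: [0.5468, 0.2607, 0.1153]
ee_rot: [2.127, 1.57, 0.279]
wrist_force: [-0.1, 0.3, 0.2]
gripper_width: 0.0288
```

Run:
```python
from h import *
rep([.5463,.262,.105])
```

```text
t 16.75 pos [0.5468 0.2607 0.1153] q [0.249 0.41  1.633 0.    1.097 2.097] F [-0.12  0.28  0.19] w 0.0288
x [ 0.001  0.    -1.   ] z yaw deg -105.89
shift/0.08: [ 0.129 -0.01  -0.014]
```

>>> {"op": "carry_out", "data": {
  "plan": [
    {"wx": 0, "wy": 0, "wz": 0, "x": 0.025, "y": 0, "z": 0, "fingers": 1},
    {"wx": 0, "wy": 0, "wz": 0, "x": 0.025, "y": 0, "z": 0, "fingers": 1},
    {"wx": 0, "wy": 0, "wz": 0, "x": 0.02, "y": 0, "z": 0, "fingers": 1},
    {"wx": 0, "wy": 0, "wz": 0, "x": 0.015, "y": 0, "z": 0, "fingers": 1},
    {"wx": 0, "wy": 0, "wz": 0, "x": 0.015, "y": 0, "z": 0, "fingers": 1},
    {"wx": 0, "wy": 0, "wz": 0, "x": 0, "y": 0, "z": 0, "fingers": 1},
    {"wx": 0, "wy": 0, "wz": 0, "x": 0, "y": 0, "z": 0, "fingers": 1}
  ]
}}

```text
time_s: 17.62
eef_pos: [0.5465, 0.2606, 0.107]
ee_rot: [2.253, 1.571, 0.405]
wrist_force: [0.1, 0.3, 0.3]
gripper_width: 0.0286
```

Run:
```python
from h import *
rep()
im=cams.grab_frame("side");crop(im[:,:,::-1],230,270,350,390,5,"pics/sd.png")
```

```text
t 17.62 pos [0.5465 0.2606 0.107 ] q [0.249 0.422 1.637 0.    1.083 2.097] F [0.11 0.29 0.3 ] w 0.0286
x [ 0.  0. -1.] z yaw deg -105.88
```

View pics/sd.png

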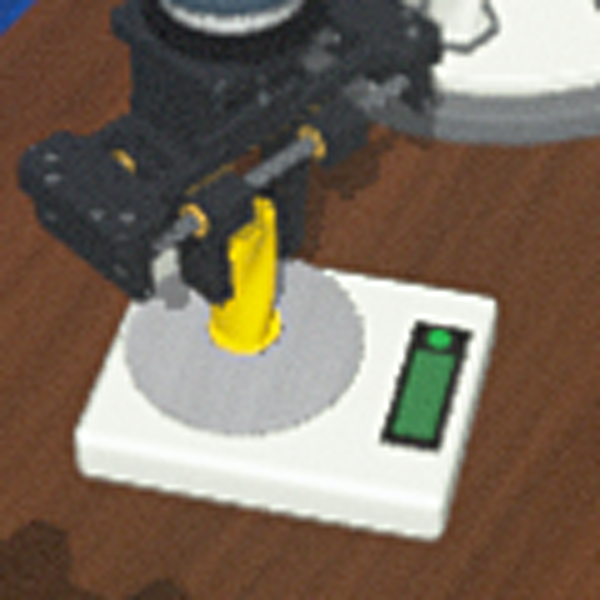

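The vase is just above the middle of the pan with no contact force yet. I'll step down in fractions of a millimetre.

>>> {"op": "carry_out", "data": {
  "plan": [
    {"wx": 0, "wy": 0, "wz": 0, "x": 0.01, "y": 0, "z": 0, "fingers": 1},
    {"wx": 0, "wy": 0, "wz": 0, "x": 0.01, "y": 0, "z": 0, "fingers": 1},
    {"wx": 0, "wy": 0, "wz": 0, "x": 0, "y": 0, "z": 0, "fingers": 1}
  ]
}}

```text
time_s: 18.05
eef_pos: [0.5464, 0.2606, 0.1052]
ee_rot: [-0.972, 1.571, -2.82]
wrist_force: [0.4, 1.0, -0.2]
gripper_width: 0.0285
```

>>> {"op": "carry_out", "data": {
  "plan": [
    {"wx": 0, "wy": 0, "wz": 0, "x": 0.01, "y": 0, "z": 0, "fingers": 1},
    {"wx": 0, "wy": 0, "wz": 0, "x": 0, "y": 0, "z": 0, "fingers": 1}
  ]
}}

```text
time_s: 18.3
eef_pos: [0.5467, 0.2607, 0.105]
ee_rot: [1.99, 1.57, 0.142]
wrist_force: [-1.3, -1.3, 1.8]
gripper_width: 0.0287
```

>>> {"op": "carry_out", "data": {
  "plan": [
    {"wx": 0, "wy": 0, "wz": 0, "x": 0.005, "y": 0, "z": 0, "fingers": 1},
    {"wx": 0, "wy": 0, "wz": 0, "x": 0, "y": 0, "z": 0, "fingers": 1}
  ]
}}

```text
time_s: 18.55
eef_pos: [0.5467, 0.2608, 0.1049]
ee_rot: [2.147, 1.57, 0.299]
wrist_force: [-1.5, -0.6, 5.6]
gripper_width: 0.0289
```

Run:
```python
from h import *
rep()
im=cams.grab_frame("side");crop(im[:,:,::-1],230,270,350,390,5,"pics/sd2.png")
rep()
```

```text
t 18.55 pos [0.5467 0.2608 0.1049] q [0.249 0.425 1.637 0.    1.078 2.097] F [-1.46 -0.58  5.65] w 0.0289
x [ 0.001  0.    -1.   ] z yaw deg -105.88
t 18.6 pos [0.5468 0.2608 0.1049] q [0.249 0.425 1.637 0.    1.078 2.097] F [-2.03 -0.58  4.99] w 0.0287
x [ 0.001  0.    -1.   ] z yaw deg -105.88
```

Contact confirmed at about 5 N upward. Opening gradually.

>>> {"op": "carry_out", "data": {
  "plan": [
    {"wx": 0, "wy": 0, "wz": 0, "x": 0, "y": 0, "z": 0, "fingers": 0.3},
    {"wx": 0, "wy": 0, "wz": 0, "x": 0, "y": 0, "z": 0, "fingers": 0.2},
    {"wx": 0, "wy": 0, "wz": 0, "x": 0, "y": 0, "z": 0, "fingers": 0},
    {"wx": 0, "wy": 0, "wz": 0, "x": 0, "y": 0, "z": 0, "fingers": -0.5},
    {"wx": 0, "wy": 0, "wz": 0, "x": 0, "y": 0, "z": 0, "fingers": -0.5},
    {"wx": 0, "wy": 0, "wz": 0, "x": 0, "y": 0, "z": 0, "fingers": -0.5}
  ]
}}

```text
time_s: 19.35
eef_pos: [0.5465, 0.2606, 0.1041]
ee_rot: [-1.647, 1.571, 2.788]
wrist_force: [0.1, 0.7, 0.9]
gripper_width: 0.0655
```

Run:
```python
from h import *
rep()
cv2.imwrite("pics/w10.png",cams.grab_frame("wrist")[:,:,::-1])
```

```text
t 19.35 pos [0.5465 0.2606 0.1041] q [0.249 0.426 1.638 0.    1.078 2.097] F [0.08 0.72 0.86] w 0.0655
x [-0.  0. -1.] z yaw deg -105.88
```

View pics/w10.png

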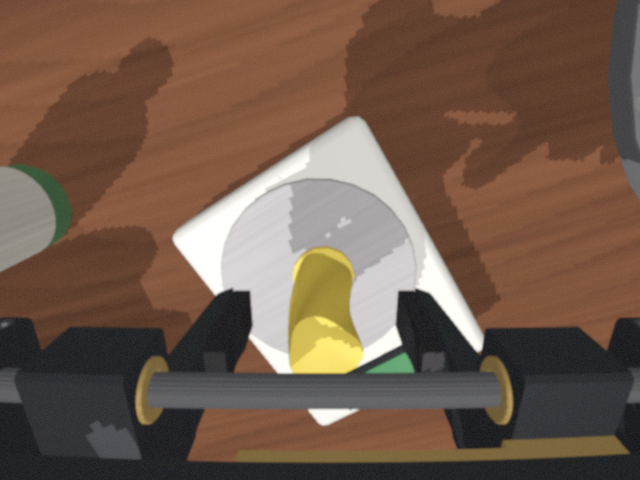

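The vase stands free on the pan between the open fingers. Backing off straight up.

>>> {"op": "carry_out", "data": {
  "plan": [
    {"wx": 0, "wy": 0, "wz": 0, "x": -0.1, "y": 0, "z": 0, "fingers": -0.5},
    {"wx": 0, "wy": 0, "wz": 0, "x": -0.2, "y": 0, "z": 0, "fingers": -0.5},
    {"wx": 0, "wy": 0, "wz": 0, "x": -0.4, "y": 0, "z": 0, "fingers": -0.5},
    {"wx": 0, "wy": 0, "wz": 0, "x": -0.4, "y": 0, "z": 0, "fingers": -0.5},
    {"wx": 0, "wy": 0, "wz": 0, "x": -0.4, "y": 0, "z": 0, "fingers": -0.5},
    {"wx": 0, "wy": 0, "wz": 0, "x": -0.4, "y": 0, "z": 0, "fingers": -0.5},
    {"wx": 0, "wy": 0, "wz": 0, "x": -0.2, "y": 0, "z": 0, "fingers": -0.5},
    {"wx": 0, "wy": 0, "wz": 0, "x": 0, "y": 0, "z": 0, "fingers": -0.5},
    {"wx": 0, "wy": 0, "wz": 0, "x": 0, "y": 0, "z": 0, "fingers": -0.5}
  ]
}}

```text
time_s: 20.52
eef_pos: [0.5458, 0.2604, 0.2708]
ee_rot: [-1.028, 1.569, -2.876]
wrist_force: [0.2, 0.2, 0.1]
gripper_width: 0.0661
```

Run:
```python
from h import *
import pickle
rep()
c=cams.get_calibration("wrist");pickle.dump(c,open("w11.pkl","wb"))
cv2.imwrite("pics/w11.png",cams.grab_frame("wrist")[:,:,::-1])
im=cams.grab_frame("scene")[:,:,::-1];crop(im,90,190,510,320,1.9,"pics/s11.png")
```

```text
t 20.52 pos [0.5458 0.2604 0.2708] q [ 0.249  0.239  1.517 -0.     1.388  2.097] F [0.19 0.21 0.13] w 0.0661
x [-0.002 -0.001 -1.   ] z yaw deg -105.88
```

View pics/w11.png

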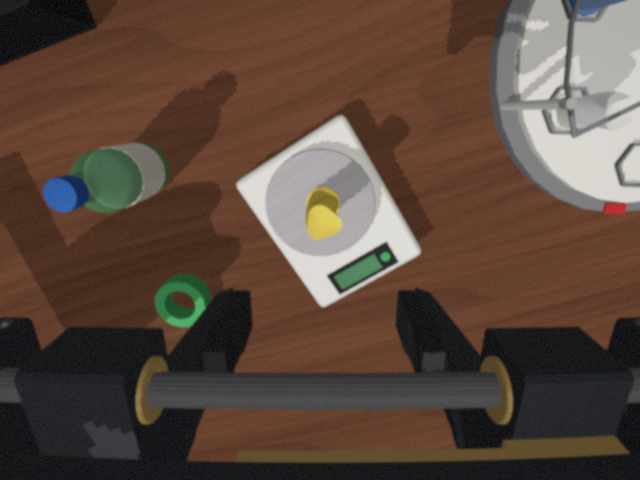

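View pics/s11.png

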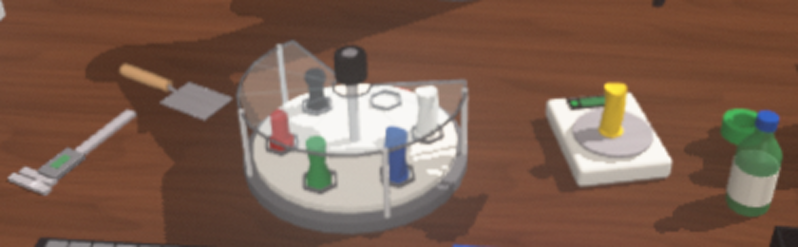

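The vase stands upright on the pan, with its foot near (323,203) in the wrist view and the pan centre near (322,201). The other five prints are in their pockets and the desk things are in place.

Run:
```python
from h import *
import pickle
from bench import workorder
c=pickle.load(open("w11.pkl","rb"))
print("foot",px2w(c,(323,203),.048),"pan",px2w(c,(321,202),.044))
print(workorder.sign_off())
```

```text
foot [0.54524823 0.26097421 0.048     ] pan [0.54584803 0.26286043 0.044     ]
the job is handed in; nothing more can be done
None
```

I turned the carousel 132° clockwise by its knob, lifted the yellow vase out at the red mark, set it down on the scale and handed the job in. That took 20.5 s of the 70 s allowed. The sign-off gives no verdict, so what follows is from my own checks.

- **At the mark:** before the lift, the vase measured within about 2 mm of the pick-up point.
- **On the pan:** the vase touched down at about 5 N before I opened the fingers. In the last pictures it stands upright, with its foot about 2 mm from the pan's centre by the wrist camera.
- **Other prints and desk things:** the other five prints stand in their pockets. I judged the desk things to be where they were by eye only.
- **Robot:** at hand-in the gripper was clear of everything and the wrist force was about zero.
- **Disagreements:** at the start the scene and side cameras differed by 6 mm on the knob and 11 mm on the pan, so I used the wrist camera's positions. My first two move calls were refused as invalid because some row values were left out, and nothing moved.

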